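# Hang the rinse basket on the drain hook by its bail

### The arm

A 7-joint arm with a two-finger parallel gripper is mounted at the origin on the work surface. World frame = base frame: x ahead of the robot, y to its left, z up, the work surface at z = 0. Lengths are in mm, angles in rad, forces in N, time in s.
With the tool pointing down it reaches from about 425 to 1025 mm from the base axis. Payload 9.4 kg.
Tool frame: the origin (TCP) lies midway between the tips of the shut fingers; the grasp point (between the pads) lies 19 mm behind it (ctrl.tcp_to_grasp is the distance from the TCP to the grasp point, in mm); z points along the fingers, y is the line along which they close (so a half turn about z gives the same grasp; the last joint's range is limited). The gripper opens to 93 mm and grips with 3 to 60 N. Pads are 15 mm wide; open, the fingers measure 128 mm over their backs; the gripper's body (75 mm by 188 mm) begins 65 mm behind the grasp point.
Start: joints at [1.192, 0.599, -0.003, 1.599, 0.002, 0.943, -0.08], TCP at [215.488, -692.235, 218.618] pointing down, gripper open.
Joint ranges: [-2.57, 2.57], [-0.35, 1.97], [-1.29, 1.29], [0.11, 2.56], [-1.05, 4.19], [0.11, 1.86], [-2.63, 2.63]. Speed limits (rad/s): [2.22, 2.22, 3.01, 3.01, 3.14, 3.14, 3.14].

### API

Orientations are given as [roll, pitch, yaw] about the fixed x, y, z axes, in that order (R = Rz(yaw) Ry(pitch) Rx(roll)).
In Python, from plant import state, optics, ticket, ctrl gives the robot as it stands.
- The arm moves only by the tool move_arm, never from a script. Its arguments are lists of equal length, an entry for each row: "travel": the shift along the tool's x, y, z in m, a list of three; "angular": the turn, a rotation vector about the tool's x, y, z in degrees, a list of three; "hand": the closure, from -1 (fully open) to 1 (shut). In form: {"travel": [[tx, ty, tz], ...], "angular": [[ax, ay, az], ...], "hand": [hand, ...]}. A call has 1 to 12 rows; each row shifts and turns the commanded pose from where the row before left it, along the tool's axes as they then stand; what a row does not reach is not made up. A row lasts 1/12 s, in which the tool goes at most 41.7 mm and 7.16 degrees, less where a joint would pass 70% of its speed; a pose out of reach is approached as far as the arm can. A call is refused whole if a number of a shift passes 0.0417 or a number of a turn 7.16, either way. A call with a gripper value outside its range is refused whole. The fingers move at their own pace and stop on an object; "newtons" is the grip in N (left out, the last holds). Time passes only in rows, so rows that do not move let the fingers close. It gives the time, the measured TCP pose, the force, the opening and the grip force at its end, in the units of the state.
- state(): the state, without advancing time (a new reading comes with each control period).
- optics.grab_frame(name): name is "scene" or "top" or "wrist"; returns the picture (480x640x3 uint8, red, green, blue); there is no depth.
- optics.calibration(name): a dict with "fx", "fy", "cx", "cy" (pixels), "rvec" (rotation vector, rad) and "tvec" (3), from world to camera coordinates, as OpenCV has them. Camera axes: x right, y down, z forward; pixel columns grow to the right and rows downward; lengths in mm; the calibration is good to about 2 mm. A picture is of the moment at which its call begins: read the wrist's pose just before it. calibration takes no time and is no camera call; for the wrist camera it gives the pose at the moment of the call.
- ticket.finish_job(): hands the job in; it is judged then, once.
The state is a dict: "clock": time; "joint_pos": joint angles; "joint_vel": joint speeds; "effort": joint torques, N m; "position": TCP position; "eef_rot": TCP orientation; "force": force on the tool from outside, world axes, zero at the start; "moment": the same for the moment, N m; "finger_gap": finger opening in mm; "grip_force": force on a finger pad.
Only numpy, scipy, OpenCV 4.12 (cv2) and the standard library are available. Lean on these libraries where they do the work, as an engineer would, in place of code of your own. Each camera call takes 0.05 s, during which the arm holds its last target. There are 200 camera calls.

### The job

Hang the rinse basket up to drain: while it stands on the bench, raise its folded swing bail upright with a gentle fingertip push from below (do not pinch or force the bail while it is folded). Then take the basket by the bail, set the bail gently down on both arms of the drain stand's hook, without dropping it or leaning hard on the hook, draw it forward along the arms until it is fully home under the curled tips, and let go so that the basket hangs still. The height of the hook has to be felt for; leave the other things on the bench alone.

Things in the scene. Friction and masses are not known exactly. Their poses are not given: they have to be found in the camera images.
- basket: Round perforated steel rinse basket, open on top, 110 mm across at the rim, 50 mm high, 0.3 to 0.5 kg, three small fittings in it, loose on the bench. Origin: centre of its underside, z up. Its bail is folded over its own -x side; the hinge line runs along the basket's y axis through two lugs at the rim.
- bail_hinge (a point): Middle of the bail's hinge line, 46 mm above the basket's underside, axes as the basket. The bail is a square U of 6 mm steel rod: two legs 61 mm either side of the middle, and a straight crossbar, parallel to the hinge line and 100 mm from it; with the bail upright the rim is 96 mm below the crossbar, so the bar can go over the hook tips while the basket passes below the arms.
- bail (a joint): Angle of the bail (rad): 0 = folded level over the basket's -x side, 1.57 = upright, 3.1 = folded on the other side. The hinge is slightly stiff: the bail stays where it is left; about 0.4 N at the crossbar moves it. Starts folded, at 0.15 to 0.5.
- bail_grip (a point): Middle of the bail's crossbar (centre of the bar); y along the bar. The middle 36 mm is a sleeve 9 mm thick to grip, the rest is 6 mm rod, 122 mm long in all. Folded, the bar stands out 33 to 44 mm beyond the rim and 61 to 94 mm above the bench; upright it is 146 mm above the basket's underside.
- stand: Heavy fixed drain stand: steel drip tray 150 x 150 mm, 12 mm high; round post 14 mm thick, 230 mm high, 125 mm behind the tray's centre (+x of the stand). A twin hook sticks out from the post to -x, over the tray. Origin: centre of the tray's underside, z up.
- hook_seat (a point): Point 195 mm above the stand's origin, axes as the stand; in plan the middle of the hook's seat. The hook is clamped to the post at an adjustable height: the centre line of its two level arms lies anywhere within 18 mm below or above this point (not given, to be felt). Arms: 8 mm rod at y = +38 and -38 mm; the fingers fit between. A crossbar joins them at x = 113 mm, by the post.
- hook_landing (a point): Point on the stand 38 mm behind hook_seat (+x), same height: where the bail's bar can come straight down onto the arms. In front each arm turns up at x = -7 mm from the seat (rod centre) and curls back (rod centre) 18 mm above the arm to x = 17 mm, leaving a 10 mm slot. Drawn to -x along the arms under the curls, the bar stops with its centre at hook_seat in plan, 7 mm above the arms' centre line.
- dropper_a: Small amber dropper bottle, 44 mm across, 86 mm high, among the task's things. To be left alone; origin at its underside.
- dropper_b: Small clear dropper bottle, the same size. To be left alone; origin at its underside.
- dish: Flat glass dish, 76 mm across, 16 mm high, between basket and stand. To be left alone; origin at its underside.
- jar: Glass jar, 60 mm across, 70 mm high, at the back. To be left alone; origin at its underside.
- brush: Hand brush lying on the bench at the robot's right. To be left alone; origin at its underside.
- beaker: Glass beaker, 68 mm across, 85 mm high, at the right. To be left alone; origin at its underside.
- spatula: Spatula, 170 mm, lying at the left. To be left alone; origin at its underside.
Things that resemble listed ones, but are neither listed nor needed, are in the scene too. What is meant by the basket is not green, and is the smaller of those in its own colour.

How it is judged:
By the outcome, as a careful person would: the job done as asked, in the order asked, and still so for the second after the job is handed in, with the robot touching nothing.
It also fails if it takes over 72 s, if anything falls off the work surface, if the arm or the gripper's body presses on something with over 40 N, if the wrist force passes 120 N, or if a joint passes its speed limit or range.

## Working session

There is one attempt and no reset: what is moved stays moved. The work goes in short steps, Python scripts to look and compute and a tool call to move; the robot and the scene stay as the last step left them, time stands still between calls to the robot, and variables do not carry over. Pictures are saved under pics/ and viewed, at most 10 in all, crops included, and the job is handed in when it is done.

Besides the shell and the picture viewer there is one more tool, called in YAML: its name, and indented under it one key for each argument. move_arm: Moves the arm, as the interface text tells. Its arguments: {"type":"object","properties":{"travel":{"type":"array","items":{"type":"array","items":{"type":"number"}}},"angular":{"type":"array","items":{"type":"array","items":{"type":"number"}}},"hand":{"type":"array","items":{"type":"number"}},"newtons":{"type":"number"}},"required":["travel","angular","hand"]}

```bash
mkdir -p pics; ls; python3 - <<'E'
from plant import state, optics, ctrl
import cv2,json
s=state();print(s)
for n in ("scene","top"):
    im=optics.grab_frame(n);cv2.imwrite(f"pics/{n}0.png",im[:,:,::-1]);print(n,optics.calibration(n))
print(ctrl.tcp_to_grasp)
E
```

```text
pics
{'clock': 0.0, 'joint_pos': array([ 1.19230133,  0.60013665, -0.00252295,  1.60010907,  0.0017931 ,
        0.94289503, -0.07978972]), 'joint_vel': array([-7.06306879e-05,  1.24851713e-03, -1.16796566e-04,  1.19949421e-03,
       -6.02339740e-04,  1.07957655e-03, -2.69552357e-04]), 'effort': array([ 2.39410483e-04, -7.65077376e+01,  1.49699036e+00, -2.52353168e+01,
       -5.24780340e-02,  1.69874233e-02,  1.60853483e-04]), 'position': array([ 215.32582175, -691.78530085,  217.75936469]), 'eef_rot': array([-3.14005366e+00,  1.47744891e-04,  3.01843053e-01]), 'force': array([-0.19285305,  0.00358589, -0.00461103]), 'moment': array([ 0.00668064, -0.06108564, -0.05356756]), 'grip_force': 0.0, 'finger_gap': 92.98421375916061}
scene {'fx': 526.2877294330744, 'fy': 526.2877294330744, 'cx': 297.7365245584358, 'cy': 238.54619133940045, 'rvec': array([ 2.1270087 ,  0.70452499, -0.33961248]), 'tvec': array([-429.14357267,  -73.71384122, 1521.08409419])}
top {'fx': 484.3369106123545, 'fy': 484.3369106123545, 'cx': 308.7766660130647, 'cy': 236.39041627929737, 'rvec': array([ 2.14566616, -2.16285286,  0.14628344]), 'tvec': array([ -14.54102948,  543.56452601, 1316.37390292])}
18.8
```

View pics/top0.png

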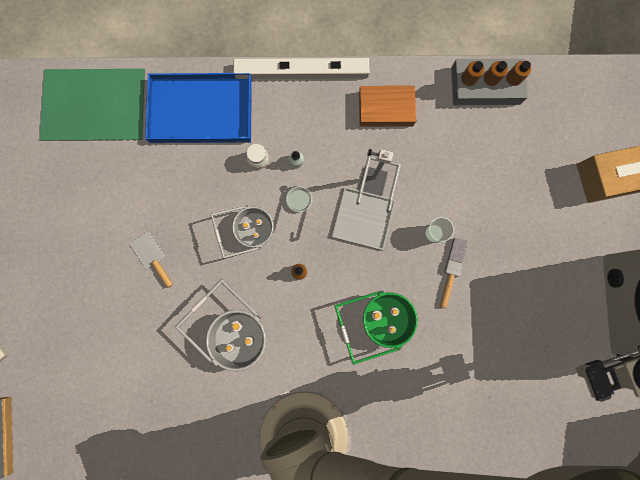

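View pics/scene0.png

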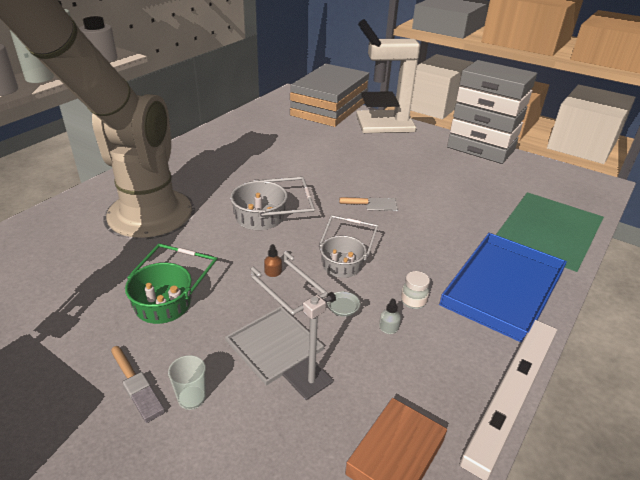

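```bash
python3 - <<'E'
import cv2,numpy as np
a=cv2.imread('pics/top0.png')[185:285,180:280];b=cv2.imread('pics/scene0.png')[205:305,300:400]
c=cv2.imread('pics/top0.png')[140:265,320:420]
o=np.zeros((400,800,3),np.uint8)
o[:,:400]=cv2.resize(a,(400,400),interpolation=2);o[:,400:]=cv2.resize(b,(400,400),interpolation=2)
o2=np.vstack([o[:, :],np.zeros((200,800,3),np.uint8)])
s=cv2.imread('pics/scene0.png')[235:335,230:340];
o2[400:,:220]=cv2.resize(s,(220,200));o2[400:,300:460]=cv2.resize(c,(160,200))
cv2.imwrite('pics/c1.png',o2)
E
cat > h.py <<'E'
import numpy as np,cv2
from plant import optics,state
def ray(n,px,cal=None):
    c=cal or optics.calibration(n);R=cv2.Rodrigues(np.array(c['rvec']))[0];o=-R.T@np.array(c['tvec'])
    d=R.T@np.array([(px[0]-c['cx'])/c['fx'],(px[1]-c['cy'])/c['fy'],1]);return o,d/np.linalg.norm(d)
def plane(n,px,z,cal=None):
    o,d=ray(n,px,cal);return o+d*(z-o[2])/d[2]
def tri(r1,r2):
    A=np.zeros((3,3));b=np.zeros(3)
    for o,d in (r1,r2):
        P=np.eye(3)-np.outer(d,d);A+=P;b+=P@o
    x=np.linalg.solve(A,b);return x,[np.linalg.norm((np.eye(3)-np.outer(d,d))@(x-o)) for o,d in (r1,r2)]
def proj(n,p,cal=None):
    c=cal or optics.calibration(n);R=cv2.Rodrigues(np.array(c['rvec']))[0];q=R@np.array(p,float)+np.array(c['tvec'])
    return np.array([c['fx']*q[0]/q[2]+c['cx'],c['fy']*q[1]/q[2]+c['cy']])
E
```

```text
(no output)
```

View pics/c1.png

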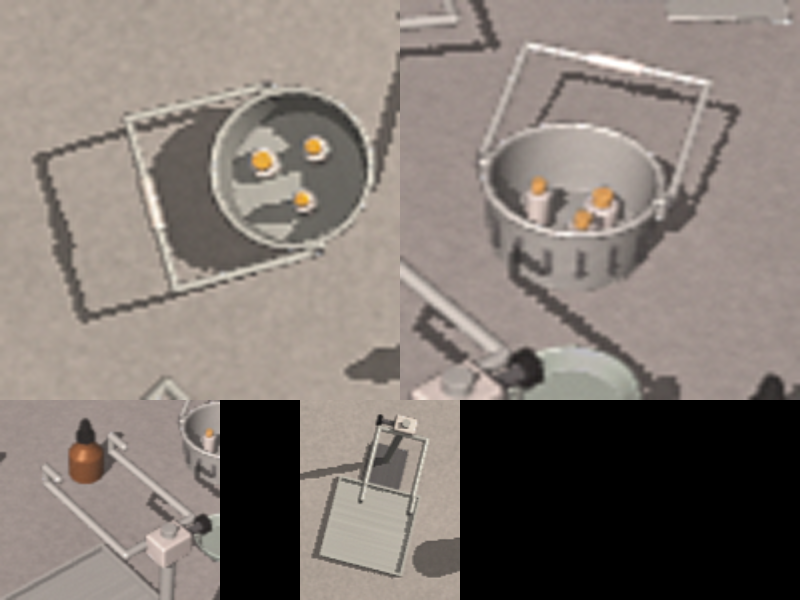

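Top view shows three baskets: green (390,320), large grey (236,340), small grey (253,228). The small grey one fits, since it is not green and is the smaller of the two greys. The crop confirms it: bail to the left in the top view, with its bar from (212,215) to (224,257). The stand's tray is around (361,219), the hook tips at (359,202) and (390,209), and the post top at (386,155).

```bash
python3 - <<'E'
from h import *
np.set_printoptions(precision=1,suppress=True)
print('bar far',tri(ray('top',(212.25,214.75)),ray('scene',(377.25,225.75))))
print('bar near',tri(ray('top',(223.75,257.25)),ray('scene',(331.75,216.25))))
print('rim',plane('top',(253.25,226.75),50))
l=plane('top',(246.7,206.5),46),plane('top',(260.25,247.5),46);print('lugs',l,(l[0]+l[1])/2,tri(ray('top',(246.7,206.5)),ray('scene',(365.25,258))),tri(ray('top',(260.25,247.5)),ray('scene',(320.75,245))))
for p in [(345.6,189.4),(391.9,198.75),(384.4,250),(330,237.5)]:print('tray',plane('top',p,12))
print('post',plane('top',(385.6,155),230))
for p in [(358.75,202.5),(390,209.4)]:print('tips',plane('top',p,205))
for n,p in dict(dish=(298,200),da=(299,271),jar=(257,155),db=(296,158),beaker=(440,230)).items():print(n,plane('top',p,dict(dish=16,da=86,jar=70,db=86,beaker=85)[n]))
print(optics.calibration('wrist'),state()['position'])
E
```

```text
bar far (array([602.1, 245.7,  74.2]), [np.float64(2.545506981681723), np.float64(2.5455069816818137)])
bar near (array([484.9, 212.3,  73.6]), [np.float64(1.8989048622824247), np.float64(1.8989048622825777)])
rim [569.7 134.8  50. ]
lugs (array([627.7, 153.9,  46. ]), array([512.2, 115.5,  46. ])) [570.  134.7  46. ] (array([627.9, 154. ,  40.8]), [np.float64(0.967078349903104), np.float64(0.9670783499030534)]) (array([514.3, 117.2,  50.3]), [np.float64(3.3204258184001616), np.float64(3.3204258184002344)])
tray [ 682.4 -126.1   12. ]
tray [ 653.9 -258.7   12. ]
tray [ 506.1 -232.9   12. ]
tray [543.  -79.3  12. ]
post [ 716.8 -207.6  230. ]
tips [ 604.2 -142.1  205. ]
tips [ 586.3 -218.6  205. ]
dish [651.4  11.   16. ]
da [444.    8.1  86. ]
jar [768.6 123.5  70. ]
db [754.3  14.6  86. ]
beaker [ 551.5 -372.8   85. ]
{'fx': 428.49017800420125, 'fy': 428.49017800420125, 'cx': 322.98406426462674, 'cy': 243.67590223006738, 'rvec': array([-2.3,  1.7,  0.2]), 'tvec': array([-724.5,  -32.3,  391.5])} [ 215.4 -691.8  217.9]
```

move_arm:
  travel:
    - [0.033, -0.021, -0.009]
    - [0.033, -0.021, -0.009]
    - [0.033, -0.021, -0.009]
    - [0.033, -0.021, -0.009]
    - [0.033, -0.021, -0.009]
    - [0.033, -0.021, -0.009]
    - [0.033, -0.021, -0.009]
    - [0.033, -0.021, -0.009]
    - [0.033, -0.021, -0.009]
    - [0.033, -0.021, -0.009]
    - [0.033, -0.021, -0.009]
    - [0.033, -0.021, -0.009]
  angular:
    - [0, 0, 0]
    - [0, 0, 0]
    - [0, 0, 0]
    - [0, 0, 0]
    - [0, 0, 0]
    - [0, 0, 0]
    - [0, 0, 0]
    - [0, 0, 0]
    - [0, 0, 0]
    - [0, 0, 0]
    - [0, 0, 0]
    - [0, 0, 0]
  hand: [1, 1, 1, 1, 1, 1, 1, 1, 1, 1, 1, 1]

```text
clock: 1.1
position: [519.4, -332.2, 326.9]
eef_rot: [-3.141, 0.0, 0.302]
force: [0.6, 0.4, -0.2]
finger_gap: 17.3
grip_force: 0.0
```

move_arm:
  travel:
    - [0.012, -0.036, 0]
    - [0.012, -0.036, 0]
    - [0.012, -0.036, 0]
    - [0.012, -0.036, 0]
    - [0.012, -0.036, 0]
    - [0.012, -0.036, 0]
    - [0.012, -0.036, 0]
    - [0.012, -0.036, 0]
    - [0.012, -0.036, 0]
    - [0.012, -0.036, 0]
    - [0.012, -0.036, 0]
    - [0.012, -0.036, 0]
  angular:
    - [0, 0, 0]
    - [0, 0, 0]
    - [0, 0, 0]
    - [0, 0, 0]
    - [0, 0, 0]
    - [0, 0, 0]
    - [0, 0, 0]
    - [0, 0, 0]
    - [0, 0, 0]
    - [0, 0, 0]
    - [0, 0, 0]
    - [0, 0, 0]
  hand: [1, 1, 1, 1, 1, 1, 1, 1, 1, 1, 1, 1]

```text
clock: 2.1
position: [527.3, 123.1, 326.5]
eef_rot: [3.142, 0.0, 0.302]
force: [1.3, -0.7, 1.0]
finger_gap: 0.5
grip_force: 0.0
```

move_arm:
  travel:
    - [0, 0, 0]
    - [0, 0, 0]
    - [0, 0, 0]
    - [0, 0, 0]
    - [0, 0, 0]
    - [0, 0, 0]
    - [0, 0, 0]
    - [0, 0, 0]
    - [0, 0, 0]
    - [0, 0, 0]
    - [0, 0, 0]
    - [0, 0, 0]
  angular:
    - [0, 0, -7.15]
    - [0, 0, -7.15]
    - [0, 0, -7.15]
    - [0, 0, -7.15]
    - [0, 0, -7.15]
    - [0, 0, -7.15]
    - [0, 0, -7.15]
    - [0, 0, -7.15]
    - [0, 0, -7.15]
    - [0, 0, -7.15]
    - [0, 0, -7.15]
    - [0, 0, -7.15]
  hand: [1, 1, 1, 1, 1, 1, 1, 1, 1, 1, 1, 1]

```text
clock: 3.1
position: [527.5, 121.2, 326.3]
eef_rot: [-3.141, 0.0, 1.805]
force: [-0.1, 0.7, 0.5]
finger_gap: 0.6
grip_force: 0.0
```

```bash
python3 - <<'E'
from h import *
s=state();c=optics.calibration('wrist');im=optics.grab_frame('wrist');cv2.imwrite('pics/w1.png',im[:,:,::-1])
np.save('w1cal.npy',c,allow_pickle=True);print(s['position'],s['eef_rot'],s['joint_pos'],s['clock'])
for p in [(602,246,74),(485,212,74),(570,135,50)]:print(proj('wrist',p,c))
E
```

```text
[527.54605547 121.17620567 326.32257604] [-3.14092233e+00  1.08312707e-04  1.80537439e+00] [ 0.09442398  0.30766834 -0.55476986  1.86260141  0.18783971  1.02378744
 -0.30312522] 3.1
[432.30803007  88.6052165 ]
[300.02081229  95.34118682]
[364.90009748 192.7618837 ]
```

View pics/w1.png

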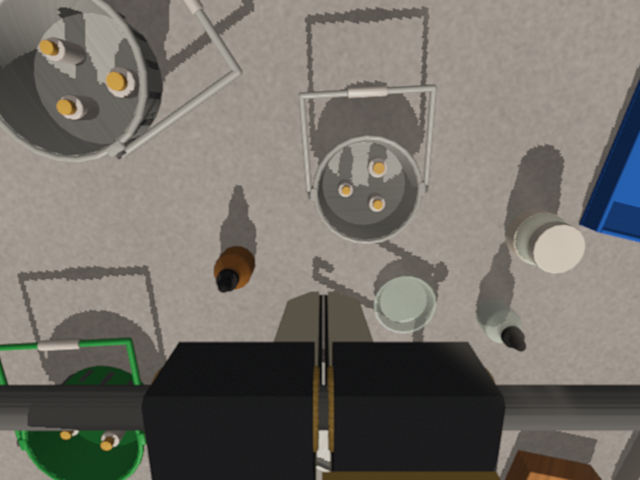

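move_arm:
  travel:
    - [0, 0, 0]
    - [0.027, 0.01, 0.021]
    - [0.027, 0.01, 0.021]
    - [0.027, 0.01, 0.021]
    - [0.027, 0.01, 0.021]
    - [0.027, 0.01, 0.021]
    - [0.027, 0.01, 0.021]
    - [0, 0, 0]
    - [0, 0, 0]
    - [0, 0, 0]
    - [0, 0, 0]
    - [0, 0, 0]
  angular:
    - [0, 0, -2.6]
    - [0, 0, 0]
    - [0, 0, 0]
    - [0, 0, 0]
    - [0, 0, 0]
    - [0, 0, 0]
    - [0, 0, 0]
    - [0, -7, 0]
    - [0, -7, 0]
    - [0, -7, 0]
    - [0, -7, 0]
    - [0, -7, 0]
  hand: [1, 1, 1, 1, 1, 1, 1, 1, 1, 1, 1, 1]

```text
clock: 4.15
position: [541.9, 294.6, 201.6]
eef_rot: [3.136, 0.616, 1.84]
force: [0.6, -0.1, -1.2]
finger_gap: 0.3
grip_force: 0.0
```

move_arm:
  travel:
    - [0, 0, 0]
    - [0, 0, 0]
    - [0, 0, 0]
  angular:
    - [0, -5, 0]
    - [0, -5, 0]
    - [0, 0, 0]
  hand: [1, 1, 1]

```text
clock: 4.4
position: [539.3, 296.7, 197.6]
eef_rot: [-3.138, 0.789, 1.851]
force: [-0.8, -0.4, -1.1]
finger_gap: 0.5
grip_force: 0.0
```

```bash
cat >> h.py <<'E'
from scipy.spatial.transform import Rotation as Ro
def Rt():return Ro.from_euler('xyz',state()['eef_rot']).as_matrix()
def delta(t):  # world target -> tool-axis shift, mm
    return Rt().T@(np.array(t,float)-state()['position'])
np.set_printoptions(precision=1,suppress=True)
E
python3 - <<'E'
from h import *
s=state();print(s['position'],s['force'],s['clock']);print(s['joint_pos']*100);print(Rt()*100)
print(delta((540,292,46)))
print(delta((556.6,234.5,46)))
E
```

```text
[539.3 296.7 197.6] [-0.8 -0.4 -1.1] 4.4
[ -78.4   71.9  -22.   171.9   72.   139.5 -109.9]
[[-19.5  96.2  19.3]
 [ 67.7  27.4 -68.3]
 [-71.   -0.3 -70.4]]
[104.3  -0.2 110.1]
[ 62.2  -0.  152.6]
```

move_arm:
  travel:
    - [0.0174, 0, 0.0184]
    - [0.0174, 0, 0.0184]
    - [0.0174, 0, 0.0184]
    - [0.0174, 0, 0.0184]
    - [0.0174, 0, 0.0184]
    - [0.0174, 0, 0.0184]
    - [-0.0085, 0, 0.0085]
    - [-0.0085, 0, 0.0085]
    - [-0.0085, 0, 0.0085]
    - [-0.0085, 0, 0.0085]
    - [-0.0085, 0, 0.0085]
    - [0, 0, 0]
  angular:
    - [0, 0, 0]
    - [0, 0, 0]
    - [0, 0, 0]
    - [0, 0, 0]
    - [0, 0, 0]
    - [0, 0, 0]
    - [0, 0, 0]
    - [0, 0, 0]
    - [0, 0, 0]
    - [0, 0, 0]
    - [0, 0, 0]
    - [0, 0, 0]
  hand: [1, 1, 1, 1, 1, 1, 1, 1, 1, 1, 1, 1]

```text
clock: 5.4
position: [560.5, 227.8, 50.5]
eef_rot: [3.139, 0.787, 1.839]
force: [0.1, -0.6, 0.4]
finger_gap: 0.3
grip_force: 0.0
```

```bash
python3 - <<'E'
from h import *
s=state();print(s['position'],s['force'],s['clock']);
im=optics.grab_frame('scene');im2=optics.grab_frame('top')
a=cv2.resize(im[185:285,300:430],(520,400));b=cv2.resize(im2[185:285,190:260],(280,400))
cv2.imwrite('pics/p1.png',np.hstack([a,b])[:,:,::-1])
E
```

```text
[560.5 227.8  50.5] [ 0.1 -0.6  0.4] 5.4
```

View pics/p1.png

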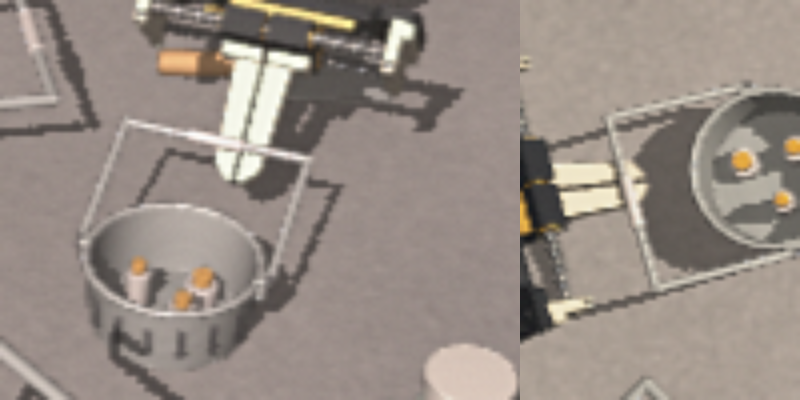

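Both fingertips are now under the sleeve (scene crop (240,150)) with no contact yet. I'll sweep along the bail's arc.

move_arm:
  travel:
    - [-0.0048, 0, -0.0023]
    - [-0.0048, 0, -0.0023]
    - [-0.005, 0, -0.0018]
    - [-0.005, 0, -0.0018]
    - [-0.0052, 0, -0.0013]
    - [-0.0052, 0, -0.0013]
    - [-0.0053, 0, -0.0007]
    - [-0.0053, 0, -0.0007]
    - [-0.0053, 0, -0.0001]
    - [-0.0053, 0, -0.0001]
    - [-0.0053, 0, 0.0004]
    - [-0.0053, 0, 0.0004]
  angular:
    - [0, 0, 0]
    - [0, 0, 0]
    - [0, 0, 0]
    - [0, 0, 0]
    - [0, 0, 0]
    - [0, 0, 0]
    - [0, 0, 0]
    - [0, 0, 0]
    - [0, 0, 0]
    - [0, 0, 0]
    - [0, 0, 0]
    - [0, 0, 0]
  hand: [1, 1, 1, 1, 1, 1, 1, 1, 1, 1, 1, 1]

```text
clock: 6.5
position: [568.8, 196.9, 100.9]
eef_rot: [-3.141, 0.785, 1.845]
force: [-0.1, 1.2, 0.2]
finger_gap: 0.3
grip_force: 0.2
```

move_arm:
  travel:
    - [-0.0052, 0, 0.001]
    - [-0.0052, 0, 0.001]
    - [-0.0051, 0, 0.0016]
    - [-0.0051, 0, 0.0016]
    - [-0.0049, 0, 0.0021]
    - [-0.0049, 0, 0.0021]
    - [-0.0047, 0, 0.0026]
    - [-0.0047, 0, 0.0026]
    - [-0.0043, 0, 0.003]
    - [-0.0043, 0, 0.003]
    - [0, 0, 0]
  angular:
    - [0, 0, 0]
    - [0, 0, 0]
    - [0, 0, 0]
    - [0, 0, 0]
    - [0, 0, 0]
    - [0, 0, 0]
    - [0, 0, 0]
    - [0, 0, 0]
    - [0, 0, 0]
    - [0, 0, 0]
    - [0, 0, 0]
  hand: [1, 1, 1, 1, 1, 1, 1, 1, 1, 1, 1]

```text
clock: 7.42
position: [582.2, 148.9, 120.6]
eef_rot: [-3.142, 0.786, 1.843]
force: [-0.2, -0.9, -0.3]
finger_gap: 0.5
grip_force: 0.0
```

```bash
python3 - <<'E'
from h import *
s=state();print(s['position'],s['force'],s['clock']);
im=optics.grab_frame('scene');im2=optics.grab_frame('top')
a=cv2.resize(im[165:285,300:430],(520,480));b=cv2.resize(im2[185:285,190:280],(280,311))
o=np.zeros((480,800,3),np.uint8);o[:,:520]=a;o[:311,520:]=b
cv2.imwrite('pics/p2.png',o[:,:,::-1])
E
```

```text
[582.2 148.9 120.6] [-0.2 -0.9 -0.3] 7.4167
```

View pics/p2.png

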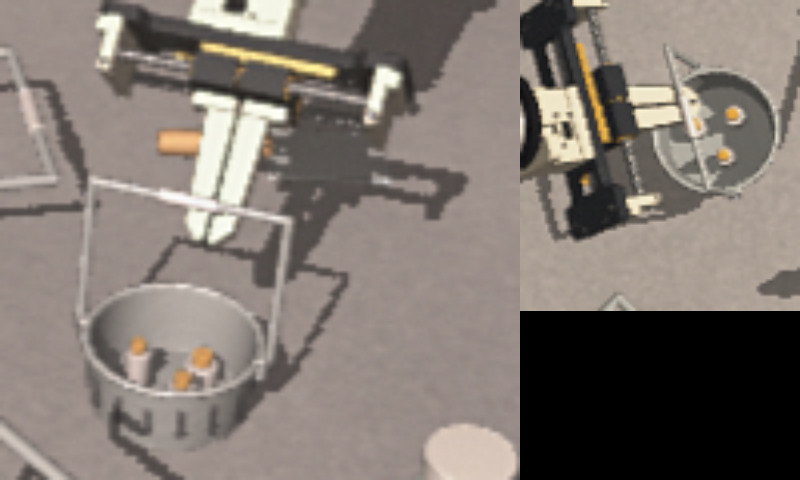

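The bail is up but still short of upright; its bar runs from top (237.6,200.4) to (250.4,245.4) and scene (372.5,220) to (323,210).

```bash
python3 - <<'E'
from h import *
a=tri(ray('top',(237.6,200.4)),ray('scene',(372.5,220)))[0];b=tri(ray('top',(250.4,245.4)),ray('scene',(323,210.25)))[0]
c=(a+b)/2;H=np.array([571,137,46]);h=np.array([.276,-.961,0]);print(a,b,c,(c-H)@h,c[2]-46)
print(np.degrees(np.arctan2(c[2]-46,-(c-H)@h)), proj('top',(571,137,50)))
E
```

```text
[626.  166.3 147. ] [508.3 132.3 145.4] [567.2 149.3 146.2] -12.874026896947074 100.19874584111065
82.67846989884896 [252.4 226.3]
```

move_arm:
  travel:
    - [-0.0023, 0, 0.0023]
    - [-0.0023, 0, 0.0023]
    - [-0.0023, 0, 0.0023]
    - [-0.0023, 0, 0.0023]
    - [0, 0, 0]
    - [0.005, 0, 0]
    - [0.005, 0, -0.01]
    - [0, 0, -0.03]
    - [0, 0, -0.04]
    - [0, 0, -0.04]
    - [0, 0, -0.04]
    - [0, 0, -0.03]
  angular:
    - [0, 0, 0]
    - [0, 0, 0]
    - [0, 0, 0]
    - [0, 0, 0]
    - [0, 0, 0]
    - [0, 0, 0]
    - [0, 0, 0]
    - [0, 0, 0]
    - [0, 0, 0]
    - [0, 0, 0]
    - [0, 0, 0]
    - [0, 0, 0]
  hand: [1, 1, 1, 1, 1, 1, 1, 1, 1, 1, 1, 1]

```text
clock: 8.52
position: [545.7, 278.2, 249.8]
eef_rot: [3.141, 0.782, 1.847]
force: [0.7, 0.5, -0.5]
finger_gap: 0.6
grip_force: 0.0
```

move_arm:
  travel:
    - [0, 0, 0]
    - [0, 0, 0]
    - [0, 0, 0]
    - [0, 0, 0]
    - [0, 0, 0]
    - [0, 0, 0]
    - [0, 0, 0]
    - [0, 0, 0]
    - [0, 0, 0]
    - [0, 0, 0]
    - [0, 0, 0]
    - [0, 0, 0]
  angular:
    - [0, 6.43, 0]
    - [0, 6.43, 0]
    - [0, 6.43, 0]
    - [0, 6.43, 0]
    - [0, 6.43, 0]
    - [0, 6.43, 0]
    - [0, 6.43, 0]
    - [0, 0, 0]
    - [0, 0, 7.1]
    - [0, 0, 7.1]
    - [0, 0, 7.1]
    - [0, 0, 7.1]
  hand: [1, 1, 1, 1, 1, 1, 1, 1, 1, 1, 1, 1]

```text
clock: 9.52
position: [546.5, 275.1, 247.7]
eef_rot: [-3.141, 0.001, 1.344]
force: [0.0, 0.5, 0.3]
finger_gap: 0.6
grip_force: 0.0
```

move_arm:
  travel:
    - [0, 0, 0]
    - [0, 0, 0]
    - [0, 0, 0]
    - [0, 0, 0]
    - [0, 0, 0]
    - [0, 0, 0]
    - [0, 0, 0]
    - [0, 0, 0]
    - [0, 0, 0]
    - [0, 0, 0]
  angular:
    - [0, 0, 7.1]
    - [0, 0, 7.1]
    - [0, 0, 7.1]
    - [0, 0, 7.1]
    - [0, 0, 7.1]
    - [0, 0, 7.1]
    - [0, 0, 7.1]
    - [0, 0, 7.1]
    - [0, 0, 4.8]
    - [0, 0, 0]
  hand: [0.3, 0.3, 0.3, 0.3, 0.3, 0.3, 0.3, 0.3, 0.3, 0.3]

```text
clock: 10.35
position: [546.3, 275.7, 247.6]
eef_rot: [3.141, 0.001, 0.272]
force: [0.1, -0.5, 0.3]
finger_gap: 32.9
grip_force: 0.0
```

```bash
python3 - <<'E'
from h import *
s=state();print(s['position'],s['eef_rot'],s['force'],s['clock'],s['finger_gap']);
print(Rt()*100,delta((571,137,280)))
im=optics.grab_frame('scene');im2=optics.grab_frame('top');c=optics.calibration('wrist');w=optics.grab_frame('wrist')
a=cv2.resize(im[165:285,300:400],(400,480));b=cv2.resize(im2[185:285,190:280],(400,444))
o=np.zeros((480,800,3),np.uint8);o[:,:400]=a;o[:444,400:]=b
cv2.imwrite('pics/p3.png',o[:,:,::-1]);cv2.imwrite('pics/w2.png',w[:,:,::-1]);print(proj('wrist',(571,137,146),c))
E
```

```text
[546.3 275.7 247.6] [3.1 0.  0.3] [ 0.1 -0.5  0.3] 10.35 32.92249879160859
[[  96.3   26.9   -0.1]
 [  26.9  -96.3   -0.1]
 [  -0.1    0.  -100. ]] [-13.5 140.3 -32.3]
[534.3 266.1]
```

View pics/p3.png

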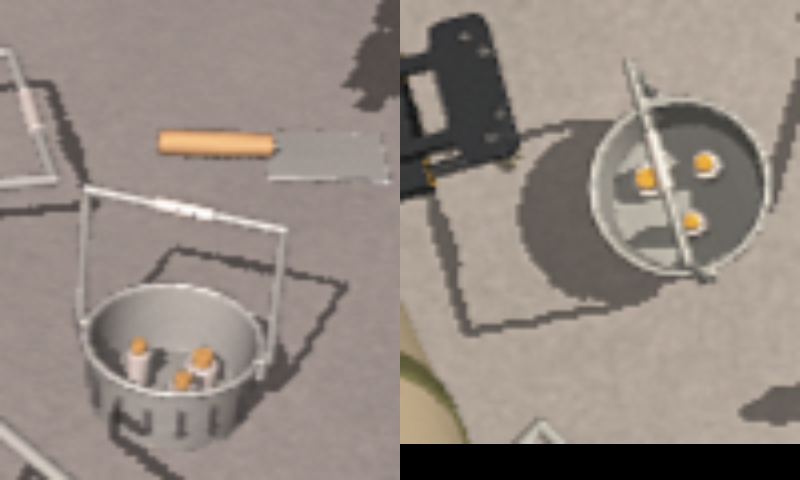

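The bail is near upright; its bar runs from top (241.8,199) to (254.8,245.3).

```bash
python3 - <<'E'
from h import *
a=tri(ray('top',(241.8,198.95)),ray('scene',(371,222.75)))[0];b=tri(ray('top',(254.8,245.3)),ray('scene',(321.25,212)))[0]
c=(a+b)/2;H=np.array([571,137,46]);h=np.array([.276,-.961,0]);print(a,b,c,(c-H)@h,c[2]-46,plane('top',(247.6,220.6),148))
print(np.degrees(np.arctan2(c[2]-46,-(c-H)@h)))
print(delta((c[0],c[1],215)))
E
```

```text
[629.2 155.1 146.9] [509.2 121.6 146.2] [569.2 138.3 146.6] -1.7891456170756759 100.58216970642746 [570.7 138.4 148. ]
88.98093585192248
[-15.9 137.6  32.6]
```

move_arm:
  travel:
    - [-0.0031, 0.0276, 0.0066]
    - [-0.0031, 0.0276, 0.0066]
    - [-0.0031, 0.0276, 0.0066]
    - [-0.0031, 0.0276, 0.0066]
    - [-0.0031, 0.0276, 0.0066]
    - [0, 0, 0.022]
    - [0, 0, 0.022]
    - [0, 0, 0.022]
    - [0, 0, 0.012]
    - [0, 0, 0.01]
    - [0, 0, 0]
  angular:
    - [0, 0, 0]
    - [0, 0, 0]
    - [0, 0, 0]
    - [0, 0, 0]
    - [0, 0, 0]
    - [0, 0, 0]
    - [0, 0, 0]
    - [0, 0, 0]
    - [0, 0, 0]
    - [0, 0, 0]
    - [0, 0, 0]
  hand: [0.3, 0.3, 0.3, 0.3, 0.3, 0.3, 0.3, 0.3, 0.3, 0.3, 0.3]

```text
clock: 11.42
position: [568.7, 137.0, 124.7]
eef_rot: [-3.141, 0.003, 0.276]
force: [0.8, -0.6, 1.1]
finger_gap: 31.9
grip_force: 0.0
```

```bash
python3 - <<'E'
from h import *
s=state();print(s['position'],s['eef_rot'],s['force'],s['clock'],s['finger_gap']);
w=optics.grab_frame('wrist')
im=optics.grab_frame('scene');im2=optics.grab_frame('top')
o=np.zeros((480,800,3),np.uint8);o[:,:400]=cv2.resize(im[165:285,300:400],(400,480));o[:300,400:]=cv2.resize(w,(400,300))
cv2.imwrite('pics/p4.png',o[:,:,::-1])
E
```

```text
[568.7 137.  124.7] [-3.1  0.   0.3] [ 0.8 -0.6  1.1] 11.4167 31.916090097645323
```

View pics/p4.png

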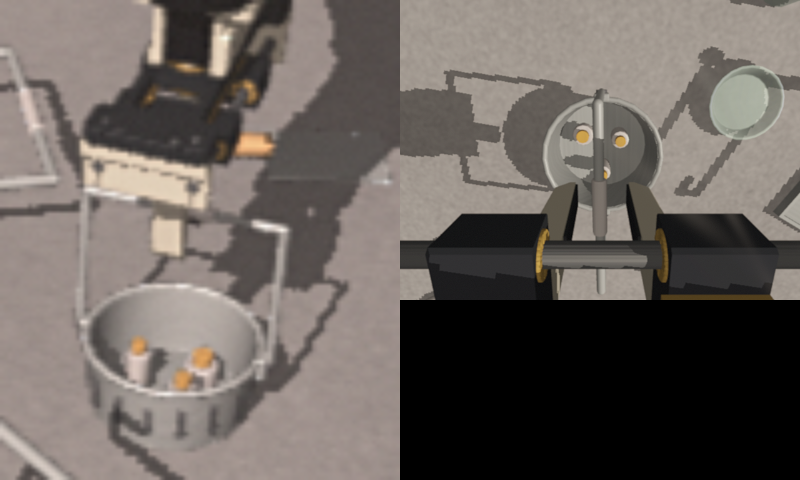

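move_arm:
  travel:
    - [0, 0, 0]
    - [0, 0, 0]
    - [0, 0, 0]
    - [0, 0, 0]
    - [0, 0, 0]
    - [0, 0, 0]
    - [0, 0, 0]
  angular:
    - [0, 0, 0]
    - [0, 0, 0]
    - [0, 0, 0]
    - [0, 0, 0]
    - [0, 0, 0]
    - [0, 0, 0]
    - [0, 0, 0]
  hand: [0.5, 0.65, 0.75, 1, 1, 1, 1]
  newtons: 25

```text
clock: 12.15
position: [569.8, 137.2, 126.9]
eef_rot: [-3.141, -0.001, 0.274]
force: [-0.8, 0.2, 6.2]
finger_gap: 7.7
grip_force: 25.0
```

move_arm:
  travel:
    - [0, 0, -0.005]
    - [0, 0, -0.01]
    - [0, 0, -0.015]
    - [0, 0, -0.02]
    - [0, 0, -0.025]
    - [0, 0, -0.025]
    - [0, 0, -0.025]
    - [0, 0, -0.025]
    - [0, 0, -0.025]
    - [0, 0, -0.015]
    - [0, 0, -0.005]
    - [0, 0, 0]
  angular:
    - [0, 0, 0]
    - [0, 0, 0]
    - [0, 0, 0]
    - [0, 0, 0]
    - [0, 0, 0]
    - [0, 0, 0]
    - [0, 0, 0]
    - [0, 0, 0]
    - [0, 0, 0]
    - [0, 0, 0]
    - [0, 0, 0]
    - [0, 0, 0]
  hand: [1, 1, 1, 1, 1, 1, 1, 1, 1, 1, 1, 1]

```text
clock: 13.15
position: [569.8, 137.0, 322.9]
eef_rot: [-3.141, -0.002, 0.274]
force: [-0.6, -0.2, -3.6]
finger_gap: 8.1
grip_force: 25.0
```

move_arm:
  travel:
    - [-0.006, 0.009, 0]
    - [-0.013, 0.018, 0]
    - [-0.019, 0.027, 0]
    - [-0.019, 0.027, 0]
    - [-0.019, 0.027, 0]
    - [-0.019, 0.027, 0]
    - [-0.019, 0.027, 0]
    - [-0.019, 0.027, 0]
    - [-0.019, 0.026, 0]
    - [-0.013, 0.018, 0]
    - [-0.006, 0.009, 0]
    - [0, 0, 0]
  angular:
    - [0, 0, 0]
    - [0, 0, 0]
    - [0, 0, 0]
    - [0, 0, 0]
    - [0, 0, 0]
    - [0, 0, 0]
    - [0, 0, 0]
    - [0, 0, 0]
    - [0, 0, 0]
    - [0, 0, 0]
    - [0, 0, 0]
    - [0, 0, 0]
  hand: [1, 1, 1, 1, 1, 1, 1, 1, 1, 1, 1, 1]

```text
clock: 14.15
position: [468.5, -144.8, 320.5]
eef_rot: [-3.141, 0.003, 0.269]
force: [-0.3, -0.3, -3.7]
finger_gap: 8.2
grip_force: 25.0
```

move_arm:
  travel:
    - [0, 0, 0]
    - [0, 0, 0]
    - [0, 0, 0]
    - [0, 0, 0]
    - [0, 0, 0]
    - [0, 0, 0]
    - [0, 0, 0]
    - [0, 0, 0]
    - [0, 0, 0]
    - [0, 0, 0]
    - [0, 0, 0]
    - [0, 0, 0]
  angular:
    - [0, 0, -2]
    - [0, 0, -4]
    - [0, 0, -6]
    - [0, 0, -6]
    - [0, 0, -7]
    - [0, 0, -7]
    - [0, 0, -7]
    - [0, 0, -7]
    - [0, 0, -6]
    - [0, 0, -5]
    - [0, 0, -3]
    - [0, 0, 0]
  hand: [1, 1, 1, 1, 1, 1, 1, 1, 1, 1, 1, 1]

```text
clock: 15.15
position: [470.6, -140.7, 320.7]
eef_rot: [-3.14, -0.001, 1.325]
force: [-0.3, -0.3, -4.4]
finger_gap: 8.0
grip_force: 25.0
```

```bash
python3 - <<'E'
from h import *
s=state();c=optics.calibration('wrist');w=optics.grab_frame('wrist');print(s['position'],s['eef_rot'],s['force'],s['clock'],s['finger_gap']);
np.save('w3.npy',c,allow_pickle=True)
im=optics.grab_frame('scene');im2=optics.grab_frame('top')
cv2.imwrite('pics/s5.png',im[:,:,::-1]);cv2.imwrite('pics/t5.png',im2[:,:,::-1])
o=np.zeros((600,800,3),np.uint8);o[:300,:400]=cv2.resize(im[200:350,180:380],(400,300));o[300:,:400]=cv2.resize(im2[140:260,310:470],(400,300));o[:300,400:]=cv2.resize(w,(400,300))
o[300:,400:]=cv2.resize(im2[120:270,270:470],(400,300))
cv2.imwrite('pics/p5.png',o[:,:,::-1])
E
```

```text
[ 470.6 -140.7  320.7] [-3.1 -0.   1.3] [-0.3 -0.3 -4.4] 15.15 7.959458646561831
```

View pics/p5.png

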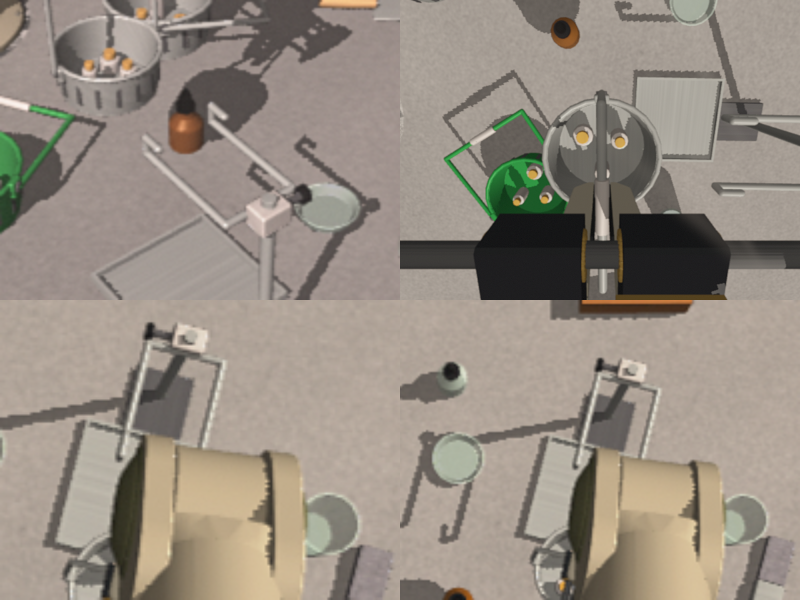

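Wrist view: basket held and upright, hook front tips at full-frame (515,190) and (501,299), tray corners at (515,126) and (499,253). Scene: tips at (285.5,252) and (252.5,269).

```bash
python3 - <<'E'
from h import *
c=np.load('w3.npy',allow_pickle=True).item()
A=tri(ray('wrist',(515,190),c),ray('scene',(285.5,252)));B=tri(ray('wrist',(501,299),c),ray('scene',(252.5,269)))
C=tri(ray('top',(398.8,164.4)),ray('scene',(292.5,313)))
print('tip+',A,'tip-',B,'corner-',C)
A2=tri(ray('top',(358.75,202.5)),ray('scene',(285.5,252)));print('tip+ top',A2)
t=[plane('wrist',p,12,c) for p in [(379,122),(515,126),(499,253)]];print('tray',t)
d=t[1]-t[2];print(np.degrees(np.arctan2(d[1],d[0])));d=t[1]-t[0];print(np.degrees(np.arctan2(d[1],d[0])))
d=A[0]-B[0];print('tips dir',np.degrees(np.arctan2(d[1],d[0])),np.hypot(*d[:2]),(A[0]+B[0])/2)
print(C[0]-B[0],np.degrees(np.arctan2(*(C[0]-B[0])[1::-1])),'post',plane('top',(385.6,155),230))
E
```

```text
tip+ (array([ 596. , -132.1,  226.2]), [np.float64(2.5956728543747487), np.float64(2.595672854374845)]) tip- (array([ 577.3, -205. ,  223.6]), [np.float64(0.12113180018044915), np.float64(0.12113180018040168)]) corner- (array([ 698.5, -242.5,  211.5]), [np.float64(0.37939412206045875), np.float64(0.37939412206046097)])
tip+ top (array([ 600.5, -137.6,  232. ]), [np.float64(2.373917641978725), np.float64(2.373917641978817)])
tray [array([547.2, -82.8,  12. ]), array([ 687.2, -122.1,   12. ]), array([ 652. , -259.9,   12. ])]
75.68245580219133
-15.67636435938345
tips dir 75.62157489792962 75.25189336941807 [ 586.6 -168.6  224.9]
[121.2 -37.5 -12.1] -17.17603935116838 post [ 716.8 -207.6  230. ]
```

move_arm:
  travel:
    - [0, 0, 0.01]
    - [0, 0, 0.02]
    - [0, 0, 0.02]
    - [0, 0, 0.02]
    - [0, 0, 0.01]
    - [0, 0.005, 0]
    - [0, 0.01, 0]
    - [0, 0.015, 0]
    - [0, 0.015, 0]
    - [0, 0.01, 0]
    - [0, 0.005, 0]
    - [0, 0, 0]
  angular:
    - [0, 0, 0]
    - [0, 0, 0]
    - [0, 0, 0]
    - [0, 0, 0]
    - [0, 0, 0]
    - [0, 0, 0]
    - [0, 0, 0]
    - [0, 0, 0]
    - [0, 0, 0]
    - [0, 0, 0]
    - [0, 0, 0]
    - [0, 0, 0]
  hand: [1, 1, 1, 1, 1, 1, 1, 1, 1, 1, 1, 1]

```text
clock: 16.3
position: [530.0, -157.3, 241.9]
eef_rot: [3.14, -0.0, 1.321]
force: [-0.3, 1.3, -3.5]
finger_gap: 7.6
grip_force: 25.0
```

```bash
python3 - <<'E'
from h import *
s=state();c=optics.calibration('wrist');w=optics.grab_frame('wrist');print(s['position'],s['eef_rot'],s['force'],s['clock'],s['finger_gap'],delta((634,-182,241)))
im=optics.grab_frame('scene')
o=np.zeros((480,800,3),np.uint8);o[:,:400]=cv2.resize(im[180:340,210:343],(400,480));o[:300,400:]=cv2.resize(w,(400,300))
cv2.imwrite('pics/p6.png',o[:,:,::-1])
E
```

```text
[ 530.  -157.3  241.9] [ 3.1 -0.   1.3] [-0.3  1.3 -3.5] 16.3 7.641453549602383 [  1.8 108.    0.7]
```

View pics/p6.png

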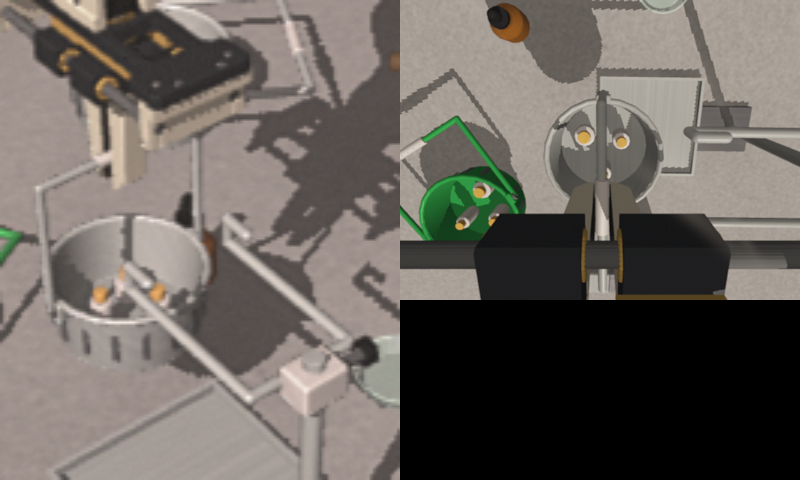

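The bar is above the hook tips and the rim below the arms. I've used all ten views, so from here I'll work by force and numbers. Next: move forward over the landing.

move_arm:
  travel:
    - [0.0005, 0.004, 0]
    - [0.0005, 0.008, 0]
    - [0.0005, 0.012, 0]
    - [0.0005, 0.012, 0]
    - [0, 0.012, 0]
    - [0, 0.012, 0]
    - [0, 0.012, 0]
    - [0, 0.012, 0]
    - [0, 0.012, 0]
    - [0, 0.008, 0]
    - [0, 0.004, 0]
    - [0, 0, 0]
  angular:
    - [0, 0, 0]
    - [0, 0, 0]
    - [0, 0, 0]
    - [0, 0, 0]
    - [0, 0, 0]
    - [0, 0, 0]
    - [0, 0, 0]
    - [0, 0, 0]
    - [0, 0, 0]
    - [0, 0, 0]
    - [0, 0, 0]
    - [0, 0, 0]
  hand: [1, 1, 1, 1, 1, 1, 1, 1, 1, 1, 1, 1]

```text
clock: 17.4
position: [634.3, -181.9, 241.2]
eef_rot: [-3.142, -0.0, 1.321]
force: [-0.8, 0.6, -2.9]
finger_gap: 8.3
grip_force: 25.0
```

move_arm:
  travel:
    - [0, 0, 0.007]
    - [0, 0, 0.007]
    - [0, 0, 0.006]
    - [0, 0, 0.004]
    - [0, 0, 0]
    - [0, 0, 0]
  angular:
    - [0, 0, 0]
    - [0, 0, 0]
    - [0, 0, 0]
    - [0, 0, 0]
    - [0, 0, 0]
    - [0, 0, 0]
  hand: [1, 1, 1, 1, 1, 1]

```text
clock: 17.9
position: [633.4, -181.7, 217.1]
eef_rot: [-3.141, -0.0, 1.321]
force: [0.1, -0.5, -4.2]
finger_gap: 8.2
grip_force: 25.0
```

move_arm:
  travel:
    - [0, 0, 0.0025]
    - [0, 0, 0.0025]
    - [0, 0, 0.0025]
    - [0, 0, 0.002]
    - [0, 0, 0.002]
    - [0, 0, 0]
  angular:
    - [0, 0, 0]
    - [0, 0, 0]
    - [0, 0, 0]
    - [0, 0, 0]
    - [0, 0, 0]
    - [0, 0, 0]
  hand: [1, 1, 1, 1, 1, 1]

```text
clock: 18.4
position: [633.5, -181.7, 205.5]
eef_rot: [-3.141, -0.0, 1.321]
force: [-1.1, -0.1, -3.9]
finger_gap: 8.6
grip_force: 25.0
```

move_arm:
  travel:
    - [0, 0, 0.0015]
    - [0, 0, 0.0015]
    - [0, 0, 0]
  angular:
    - [0, 0, 0]
    - [0, 0, 0]
    - [0, 0, 0]
  hand: [1, 1, 1]

```text
clock: 18.65
position: [633.6, -181.7, 202.7]
eef_rot: [-3.141, -0.0, 1.321]
force: [-0.2, -1.2, -3.9]
finger_gap: 8.1
grip_force: 25.0
```

move_arm:
  travel:
    - [0, 0, 0.001]
    - [0, 0, 0.001]
    - [0, 0, 0]
  angular:
    - [0, 0, 0]
    - [0, 0, 0]
    - [0, 0, 0]
  hand: [1, 1, 1]

```text
clock: 18.9
position: [633.6, -181.7, 200.8]
eef_rot: [-3.141, -0.0, 1.321]
force: [-0.4, 0.0, -3.4]
finger_gap: 8.3
grip_force: 25.0
```

move_arm:
  travel:
    - [0, 0, 0.001]
    - [0, 0, 0.001]
    - [0, 0, 0]
  angular:
    - [0, 0, 0]
    - [0, 0, 0]
    - [0, 0, 0]
  hand: [1, 1, 1]

```text
clock: 19.15
position: [633.7, -181.8, 199.0]
eef_rot: [3.142, -0.0, 1.321]
force: [0.6, 0.8, -1.7]
finger_gap: 8.0
grip_force: 25.0
```

move_arm:
  travel:
    - [0, 0, 0.0003]
  angular:
    - [0, 0, 0]
  hand: [1]

```text
clock: 19.23
position: [633.8, -181.8, 198.9]
eef_rot: [3.141, -0.0, 1.321]
force: [-1.1, -0.3, 0.5]
finger_gap: 8.2
grip_force: 25.0
```

move_arm:
  travel:
    - [0, 0, 0.0003]
  angular:
    - [0, 0, 0]
  hand: [1]

```text
clock: 19.32
position: [633.8, -181.8, 198.7]
eef_rot: [3.141, -0.0, 1.321]
force: [-2.4, 0.9, 2.1]
finger_gap: 8.2
grip_force: 25.0
```

move_arm:
  travel:
    - [0, 0, 0]
  angular:
    - [0, 0, 0]
  hand: [1]

```text
clock: 19.4
position: [633.8, -181.8, 198.8]
eef_rot: [3.141, -0.0, 1.321]
force: [-0.8, -0.7, 0.8]
finger_gap: 8.0
grip_force: 25.0
```

Contact felt: the force went from −3.9 to about +1 N at TCP z ≈ 198.8, so the arms sit at about 211. Drawing forward along the arms.

move_arm:
  travel:
    - [0, -0.002, 0]
    - [0, -0.003, 0]
    - [0, -0.003, 0]
    - [0, -0.003, 0]
    - [0, -0.003, 0]
    - [0, -0.002, 0]
  angular:
    - [0, 0, 0]
    - [0, 0, 0]
    - [0, 0, 0]
    - [0, 0, 0]
    - [0, 0, 0]
    - [0, 0, 0]
  hand: [1, 1, 1, 1, 1, 1]

```text
clock: 19.9
position: [618.2, -177.8, 198.7]
eef_rot: [3.141, -0.0, 1.321]
force: [3.0, -0.9, 1.6]
finger_gap: 8.0
grip_force: 25.0
```

move_arm:
  travel:
    - [0, -0.003, 0]
    - [0, -0.003, 0]
    - [0, -0.003, 0]
    - [0, -0.002, 0]
    - [0, 0, 0]
  angular:
    - [0, 0, 0]
    - [0, 0, 0]
    - [0, 0, 0]
    - [0, 0, 0]
    - [0, 0, 0]
  hand: [1, 1, 1, 1, 1]

```text
clock: 20.32
position: [606.7, -174.9, 198.6]
eef_rot: [-3.14, -0.0, 1.321]
force: [1.1, -0.5, 6.6]
finger_gap: 8.2
grip_force: 25.0
```

move_arm:
  travel:
    - [0, 0, -0.0003]
    - [0, 0, 0]
  angular:
    - [0, 0, 0]
    - [0, 0, 0]
  hand: [1, 1]

```text
clock: 20.48
position: [606.6, -174.9, 198.6]
eef_rot: [-3.14, -0.0, 1.321]
force: [-1.8, 0.3, 6.0]
finger_gap: 8.1
grip_force: 25.0
```

move_arm:
  travel:
    - [0, 0, -0.0006]
    - [0, 0, 0]
  angular:
    - [0, 0, 0]
    - [0, 0, 0]
  hand: [1, 1]

```text
clock: 20.65
position: [606.6, -174.9, 198.7]
eef_rot: [-3.139, -0.0, 1.321]
force: [-1.1, 0.1, 1.9]
finger_gap: 8.0
grip_force: 25.0
```

move_arm:
  travel:
    - [0, -0.0015, -0.0003]
    - [0, -0.0015, 0]
    - [0, -0.0015, 0]
    - [0, -0.0015, 0]
    - [0, 0, 0]
  angular:
    - [0, 0, 0]
    - [0, 0, 0]
    - [0, 0, 0]
    - [0, 0, 0]
    - [0, 0, 0]
  hand: [1, 1, 1, 1, 1]

```text
clock: 21.07
position: [600.8, -173.4, 199.1]
eef_rot: [-3.14, -0.0, 1.321]
force: [0.1, -0.6, -3.6]
finger_gap: 8.1
grip_force: 25.0
```

move_arm:
  travel:
    - [0, -0.001, 0.0003]
    - [0, -0.001, 0]
    - [0, -0.001, 0]
    - [0, 0, 0]
  angular:
    - [0, 0, 0]
    - [0, 0, 0]
    - [0, 0, 0]
    - [0, 0, 0]
  hand: [1, 1, 1, 1]

```text
clock: 21.4
position: [599.5, -173.1, 199.4]
eef_rot: [3.14, -0.0, 1.321]
force: [3.9, -1.4, -5.3]
finger_gap: 8.0
grip_force: 25.1
```

move_arm:
  travel:
    - [0, -0.001, 0]
    - [0, 0, 0]
  angular:
    - [0, 0, 0]
    - [0, 0, 0]
  hand: [1, 1]

```text
clock: 21.57
position: [599.4, -173.1, 199.5]
eef_rot: [3.138, -0.0, 1.321]
force: [7.3, -2.4, -6.9]
finger_gap: 8.1
grip_force: 25.1
```

move_arm:
  travel:
    - [0, 0.0006, 0.0005]
    - [0, 0, 0]
  angular:
    - [0, 0, 0]
    - [0, 0, 0]
  hand: [1, 1]

```text
clock: 21.73
position: [599.4, -173.1, 199.1]
eef_rot: [3.14, -0.0, 1.321]
force: [5.7, -1.9, -3.1]
finger_gap: 8.2
grip_force: 25.1
```

move_arm:
  travel:
    - [0, 0.0003, 0.0004]
    - [0, 0, 0]
  angular:
    - [0, 0, 0]
    - [0, 0, 0]
  hand: [1, 1]

```text
clock: 21.9
position: [599.4, -173.1, 198.9]
eef_rot: [3.14, -0.0, 1.321]
force: [4.8, -1.8, -0.4]
finger_gap: 8.3
grip_force: 25.1
```

move_arm:
  travel:
    - [0, 0.0005, 0]
    - [0, 0, 0]
    - [0, 0, 0]
  angular:
    - [0, 0, 0]
    - [0, 0, 0]
    - [0, 0, 0]
  hand: [1, 1, 1]
  newtons: 6

```text
clock: 22.15
position: [599.5, -172.9, 198.8]
eef_rot: [3.141, -0.0, 1.321]
force: [3.4, -1.2, 2.0]
finger_gap: 8.7
grip_force: 6.0
```

move_arm:
  travel:
    - [0, 0, 0]
    - [0, 0, 0]
    - [0, 0, 0]
    - [0, 0, 0]
    - [0, 0, 0]
    - [0, 0, 0]
    - [0, 0, 0]
    - [0, 0, 0]
  angular:
    - [0, 0, 0]
    - [0, 0, 0]
    - [0, 0, 0]
    - [0, 0, 0]
    - [0, 0, 0]
    - [0, 0, 0]
    - [0, 0, 0]
    - [0, 0, 0]
  hand: [0.8, 0.75, 0.7, 0.65, 0.6, 0.5, 0.4, 0.4]

```text
clock: 22.82
position: [599.0, -173.0, 198.3]
eef_rot: [-3.141, -0.0, 1.321]
force: [-0.3, -0.3, -0.3]
finger_gap: 27.4
grip_force: 0.0
```

```bash
python3 - <<'E'
from h import *
s=state();print(s['position'],s['force'],s['finger_gap'],s['clock'])
w=optics.grab_frame('wrist');cv2.imwrite('pics/w7.png',w[:,:,::-1]);c=optics.calibration('wrist');np.save('w7.npy',c,allow_pickle=True)
P=s['position']
x=np.array([.968,-.25,0]);y=np.array([.25,.968,0])
for yy in (30,50,61):print('bar expect y',yy,proj('wrist',P+[0,0,19]+y*yy,c))
for xx in (-7,17):print('curl',proj('wrist',np.array([597.3,-172.5,229])+y*38+x*xx,c))
# bright columns in row just outside the arm
for yy in (22,28,52,58):
    u,v=proj('wrist',P+[0,0,19]+y*yy,c);r=w[int(round(v)),int(u)-40:int(u)+41].mean(1).astype(int);print(int(u)-40,int(v),r)
E
```

```text
[ 599.  -173.   198.3] [-0.3 -0.3 -0.3] 27.359339250284403 22.8167
bar expect y 30 [320.6 259.1]
bar expect y 50 [320.7 204.5]
bar expect y 61 [320.8 172.7]
curl [293.9 247.2]
curl [366.7 247.4]
280 279 [ 98  98  99  99  98 101 101 101 100  99 101 101 100 101 102 101 102 101
 100 100 100 101 100 101 100 100 100  98  97  98 118 161 188 190 162 125
 126 120  98 105 123 137 147 146 127 104  99  99  98  96  93  88  83  82
  91  98  99  96  95  94  95  96  98  99  99  98  98  98  97  97  97  98
  97  99  97  98  98  98  98  98  97]
280 264 [ 99  98  98  97  99 100 102 100 100  99  99 102 102 101 101 102 102  98
  91  82  80  80  83  84  86  87  85  87  86  86  86  86  87  86  87  87
  88  87  88  87  88  87  87  87  87  88  87  88  88  88  88  87  88  88
  88  89  89  89  88  90  89  88  89  89  90  89  90  89  89  89  90  91
  90  92  90  90  91  92  91  92  92]
280 198 [101 102 102 101  97  92  88  88  87  87  87  88  88  88  88  87  88  88
  88  90  90 104 140 163 168 166 166 164 163 163 164 165 166 165 165 165
 167 166 139  94  85  92  96  98 100 102 102 102 101  99  98  96  93  88
  84  87  96 101 101 101 100 100  99  99 101 102 104 102 101 101 101  99
  97 109 144 164 166 164 165 162 140]
280 181 [103 103 103 103 105 105 104 104 103 103 102 105 117 115 105 111 145 166
 168 168 168 167 167 167 168 168 167 166 164 164 165 166 167 167 167 166
 167 168 145 100  83  89  93  95  98  99 100 102 101 100  98  97  93  90
  84  82  92 101 103 102 102 100 101 102 102 104 102 110 140 162 166 164
 163 163 163 164 163 164 164 164 164]
```

move_arm:
  travel:
    - [0, 0, -0.005]
    - [0, 0, -0.01]
    - [0, 0, -0.015]
    - [0, 0, -0.025]
    - [0, 0, -0.03]
    - [0, 0, -0.03]
    - [0, 0, -0.03]
    - [0, -0.03, -0.02]
    - [0, -0.04, 0]
    - [0, -0.04, 0]
    - [0, -0.03, 0]
    - [0, 0, 0]
  angular:
    - [0, 0, 0]
    - [0, 0, 0]
    - [0, 0, 0]
    - [0, 0, 0]
    - [0, 0, 0]
    - [0, 0, 0]
    - [0, 0, 0]
    - [0, 0, 0]
    - [0, 0, 0]
    - [0, 0, 0]
    - [0, 0, 0]
    - [0, 0, 0]
  hand: [0.4, 0.4, 0.4, 0.4, 0.4, 0.4, 0.4, 0.4, 0.4, 0.4, 0.4, 0.4]

```text
clock: 23.87
position: [458.2, -137.4, 365.0]
eef_rot: [-3.141, 0.0, 1.321]
force: [0.2, -0.2, -0.4]
finger_gap: 27.9
grip_force: 0.0
```

```bash
python3 - <<'E'
from h import *
s=state();print(s['position'],s['force'],s['clock'])
a=optics.grab_frame('wrist').astype(int)
b=optics.grab_frame('wrist').astype(int);b2=optics.grab_frame('scene').astype(int)
for i in range(8):optics.grab_frame('top')
d=np.abs(optics.grab_frame('scene').astype(int)-b2).max(2)
print('moved px',(d>25).sum(),np.argwhere(d>25)[:3])
c=optics.calibration('wrist');x=np.array([.968,-.25,0]);y=np.array([.25,.968,0]);S=np.array([597.3,-172.5,0])
g=b.mean(2).astype(int)
# profiles along stand x: on bar at y=50/-50 (z 218), on curl top at y=38 (z 233)
def prof(yy,z,n='wrist',img=g,cc=c):
    r=[]
    for xx in range(-24,41,2):
        u,v=proj(n,S+x*xx+y*yy+[0,0,z],cc);r.append(img[int(round(v)),int(round(u))] if 0<=u<639 and 0<=v<479 else -1)
    return r
print(list(range(-24,41,2)))
for yy in (53,48,-48,-53):print('bar',yy,prof(yy,218))
for yy in (38,-38):print('curl',yy,prof(yy,233))
for yy in (25,10):print('mid',yy,prof(yy,218))
t=optics.calibration('scene');gs=b2.mean(2).astype(int)
for yy in (53,48,-48,-53):print('scene bar',yy,prof(yy,218,'scene',gs,t))
E
```

```text
[ 458.2 -137.4  365. ] [ 0.2 -0.2 -0.4] 23.8667
moved px 2573 [[ 0 83]
 [ 0 84]
 [ 0 92]]
[-24, -22, -20, -18, -16, -14, -12, -10, -8, -6, -4, -2, 0, 2, 4, 6, 8, 10, 12, 14, 16, 18, 20, 22, 24, 26, 28, 30, 32, 34, 36, 38, 40]
bar 53 [np.int64(154), np.int64(114), np.int64(108), np.int64(109), np.int64(109), np.int64(113), np.int64(112), np.int64(108), np.int64(90), np.int64(93), np.int64(104), np.int64(102), np.int64(97), np.int64(80), np.int64(133), np.int64(167), np.int64(148), np.int64(95), np.int64(89), np.int64(90), np.int64(94), np.int64(95), np.int64(95), np.int64(91), np.int64(93), np.int64(95), np.int64(96), np.int64(94), np.int64(92), np.int64(141), np.int64(154), np.int64(157), np.int64(153)]
bar 48 [np.int64(166), np.int64(128), np.int64(114), np.int64(89), np.int64(65), np.int64(92), np.int64(97), np.int64(96), np.int64(97), np.int64(103), np.int64(102), np.int64(145), np.int64(154), np.int64(99), np.int64(105), np.int64(127), np.int64(99), np.int64(62), np.int64(58), np.int64(57), np.int64(57), np.int64(81), np.int64(97), np.int64(96), np.int64(97), np.int64(97), np.int
[... 4404 characters left out ...]
nt64(169), np.int64(163), np.int64(129), np.int64(150), np.int64(158), np.int64(158), np.int64(155), np.int64(155), np.int64(182), np.int64(154), np.int64(154), np.int64(139), np.int64(176)]
scene bar -53 [np.int64(148), np.int64(147), np.int64(145), np.int64(148), np.int64(149), np.int64(149), np.int64(148), np.int64(148), np.int64(148), np.int64(147), np.int64(150), np.int64(150), np.int64(169), np.int64(138), np.int64(125), np.int64(149), np.int64(149), np.int64(145), np.int64(145), np.int64(144), np.int64(144), np.int64(144), np.int64(145), np.int64(146), np.int64(148), np.int64(150), np.int64(146), np.int64(165), np.int64(177), np.int64(157), np.int64(157), np.int64(130), np.int64(128)]
```

move_arm:
  travel:
    - [0, 0, 0]
    - [0, 0, 0]
    - [0, 0, 0]
    - [0, 0, 0]
    - [0, 0, 0]
    - [0, 0, 0]
    - [0, 0, 0]
    - [0, 0, 0]
    - [0, 0, 0]
    - [0, 0, 0]
    - [0, 0, 0]
    - [0, 0, 0]
  angular:
    - [0, 0, 0]
    - [0, 0, 0]
    - [0, 0, 0]
    - [0, 0, 0]
    - [0, 0, 0]
    - [0, 0, 0]
    - [0, 0, 0]
    - [0, 0, 0]
    - [0, 0, 0]
    - [0, 0, 0]
    - [0, 0, 0]
    - [0, 0, 0]
  hand: [0.4, 0.4, 0.4, 0.4, 0.4, 0.4, 0.4, 0.4, 0.4, 0.4, 0.4, 0.4]

```text
clock: 25.47
position: [463.6, -138.4, 363.4]
eef_rot: [-3.141, -0.0, 1.321]
force: [-0.8, -0.0, 0.3]
finger_gap: 27.6
grip_force: 0.0
```

```bash
python3 - <<'E'
from h import *
b=optics.grab_frame('scene').astype(int)
for i in range(8):optics.grab_frame('top')
d=np.abs(optics.grab_frame('scene').astype(int)-b).max(2)
print((d>25).sum(),proj('scene',(597,-172,100)),(d[250:400,200:330]>25).sum())
E
```

```text
3 [273.1 310.7] 0
```

The basket hangs still and the robot touches nothing, so I'm handing the job in.

```bash
python3 -c "
from plant import ticket
print(ticket.finish_job())"
```

```text
the job is handed in; nothing more can be done
None
```

I raised the bail, set it on both hook arms and drew it forward until it stopped within about 2 mm of the seat, then let go; the basket hung still with the robot clear, and I handed the job in at about 26 s.

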